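# Dial open the padlock on the workshop's tool case and hold it up

## Task

Open the combination padlock on the green tool case and take it off: its first numbers are already dialled, so turn the dial clockwise (it clicks at every tick) until its red stripe stands at the red dab on the lock's body, then pull the lock back so that its shackle draws fully open while it is still on the case. Slip the open shackle out of the case's tabs, lift the lock at least 100 mm above the lids with its dial facing up, and finish holding it there, still and with the shackle open, for the tutor to take; do not put it down or let go, and leave everything else on the table and on the case where it is.

Things in the scene. Friction and masses are not known exactly. Their poses are not given: they have to be found in the camera images.
- case: Dark green steel tool case fixed on the table: 260 mm (its x) by 420 (its y) by 110 high; origin at the centre of its underside, z up. Two flat lids meet on a seam along y at x = 0. On the front (-x) lid two ribs 6 mm high, 4 wide, from x = -108 to -30 mm, stand 2 mm off both sides of the padlock's body and keep it from turning.
- slot (a point): Centre of the slot in the two bare steel tabs that stand upright, back to back, on the case's seam (case x = 0, y = 0): together 5 mm thick along the case's x, 26 mm wide along y, 26 mm high above the lid; slot 14 mm wide, 12 high, through along x, its centre 13 mm above the lid. Axes as the case's.
- lock: Loose steel dial padlock, 0.3 to 0.5 kg, lying on the front lid, dial up. Origin: centre of the underside of its body (56 mm along its x, 54 along y, 26 high), z up. At first its axes are the case's and its origin is 42.5 mm behind (-x) and 17 mm to +y of the slot. To free it: pull it back, slip the short leg out of the slot, lift straight up.
- lock_center (a point): Centre of the lock's body, 13 mm above its underside; axes as the lock's. Shackle: a U of 7 mm round bar in the level plane through this point, leaving the body's +x face; captive long leg at y = +17 mm, short leg at y = -17 mm running through the slot, bow at x = 59 mm when shut. The tabs stand 12 mm ahead of the body at first.
- index (a point): The red paint dab (6 by 4.5 mm) on the lock body's top face at its +x edge, straight ahead of the dial.
- dial (a joint): Turn of the dial about the lock's z, rad, growing anticlockwise from above. 0: red stripe at the red dab, lock released (within 0.13). Clicks (notches) every 0.524 rad, one of them at 0; some 0.07 N m turns it out of a notch and it settles into the nearest when let go. Starts in a notch between 1.0 and 2.7.
- shackle (a joint): How far the shackle is drawn out, m: 0 shut, 0.022 fully open; stops after 3 mm unless the dial is at 0; stays where left. Pulling the lock back (-x), the bow meets the tabs after 6 to 12 mm, then the shackle draws out (4 N): 30 to 34 mm of pull in all.
- leg_end (a point): Free end of the short leg, on the bar's axis. Shut: 6 mm inside the body; fully open: 16 mm ahead of the body's face. The 5 mm tabs can then pass through that gap: push the lock forward until the slot is about 36 mm ahead (+x) of the lock's origin, 6 mm forward of where the lock first lay, and lift straight up.
- knob (a point): Centre of the dial's round ribbed aluminium knob, on the dial's axis, 37 mm above the lock's underside. Knob 26 mm across, 14 high (top 44 mm above the lock's underside), on a black disc 42 mm across, 4 mm thick, on the body's top.
- stripe (a point): Outer end of the red paint stripe on the black dial disc, 20 mm from the dial's axis (the other eleven ticks are white).
- red_pot: Lidded red paint pot, 65 mm across, 45 mm high, standing on the case's rear lid; origin at its underside. A bystander: leave it where it is.
- brush: Paint brush 160 mm long lying on the case's rear lid; origin at its underside. A bystander: leave it where it is.
- teal_mug: Teal mug, 92 mm high; origin at its underside. A bystander: leave it where it is.
- white_mug: White mug, 88 mm high; origin at its underside. A bystander: leave it where it is.
- ochre_pot: Lidded ochre paint pot, 65 mm across, 45 mm high; origin at its underside. A bystander: leave it where it is.
- wash_jar: Dark jar with a steel cap, 72 mm across, 102 mm high; origin at its underside. A bystander: leave it where it is.
- sponge: Natural sponge, about 66 mm across, 60 mm high; origin at its underside. A bystander: leave it where it is.
- palette: Paper plate palette with paint on it, 224 mm across, 16 mm high; origin at its underside. A bystander: leave it where it is.

How it is judged:
On the way, in this order (a step that is already met when the one before it is completed fails the run):
1. the dial is turned clockwise to the opening notch with the shackle still shut (value of joint dial between -0.17 and 0.17 rad and value of joint shackle below 0.005 m and z of lock in the frame of case below 0.122 m), for 0.2 s.
2. the shackle is drawn fully open while the lock is still on the case (value of joint shackle above 0.018 m and z of lock in the frame of case below 0.122 m), for 0.1 s.
At the end, for the whole second after the job is handed in: The lock is held in the fingers at least 95 mm above the lids, touching nothing of the case, its shackle drawn out at least 16 mm, its dial facing up within 0.4 rad, and still (under 30 mm/s) (z of lock in the frame of case above 0.205 m and value of joint shackle above 0.016 m and contact force between the fingers and lock above 1 N and contact force between lock and case below 0.1 N and angle between lock's own z axis and vertical below 0.4 rad and linear speed of lock below 0.03 m/s); the arm keeps its last pose, push and grip.
It fails at once if the red pot or the brush on the case is pushed from its place (more than 25 mm) or knocked over (distance of any of red_pot, brush from where it was at the start of the episode above 0.025 m or angle between any of red_pot, brush's own z axis and vertical above 0.5 rad).
It fails at once if a mug is pushed from its place (more than 25 mm) or knocked over (distance of any of teal_mug, white_mug from where it was at the start of the episode above 0.025 m or angle between any of teal_mug, white_mug's own z axis and vertical above 0.5 rad).
It fails at once if the ochre pot or the dark jar is pushed from its place (more than 25 mm) or knocked over (distance of any of ochre_pot, wash_jar from where it was at the start of the episode above 0.025 m or angle between any of ochre_pot, wash_jar's own z axis and vertical above 0.5 rad).
It fails at once if the sponge or the palette is pushed from its place (more than 25 mm) or knocked over (distance of any of sponge, palette from where it was at the start of the episode above 0.025 m or angle between any of sponge, palette's own z axis and vertical above 0.5 rad).
It also fails if it takes over 67 s, if anything falls off the work surface, if the arm or the gripper's body presses on something with over 40 N, if the wrist force passes 120 N, or if a joint passes its speed limit or range.

## Robot

A 6-joint arm with a two-finger parallel gripper is mounted at the origin on the work surface. World frame = base frame: x ahead of the robot, y to its left, z up, the work surface at z = 0. Lengths are in m, angles in rad, forces in N, time in s.
With the tool pointing down it reaches from about 0.35 to 0.925 m from the base axis. Payload 6.4 kg.
Tool frame: the origin (TCP) lies between the finger pads; the fingertips stand 14 mm ahead of it and the grasp point (between the pads) lies 5 mm behind it (env.tips_ahead is the z of the fingertips in the tool frame, in m); z points along the fingers, y is the line along which they close (so a half turn about z gives the same grasp; the last joint's range is limited). The gripper opens to 94 mm and grips with 3 to 60 N. Pads are 16 mm wide; open, the fingers measure 119 mm over their backs; the gripper's body (75 mm by 177 mm) begins 78 mm behind the grasp point.
Start: joints at [-1.498, 0.245, 1.558, -0, 1.339, -0.174], TCP at [0.159, -0.63, 0.219] pointing down, gripper open.
Joint ranges: [-3.13, 3.13], [-1.02, 2.26], [0.13, 2.54], [-0.95, 4.09], [0.21, 2.88], [-2.74, 2.74]. Speed limits (rad/s): [2.57, 2.57, 3.14, 3.14, 3.14, 3.14].

## Interface

Orientations are given as a 3x3 rotation matrix whose columns are the frame's x, y, z axes.
In Python, from plant import env gives the robot as it stands.
- The arm moves only by the tool send_rows, never from a script. Its argument "deltas" is a list of rows, each a list of 3 entries, a list of its own where there are three numbers: the shift along the tool's x, y, z scaled (see below), then the turn, a rotation vector about the tool's x, y, z scaled (see below), then the opening, from 0 (shut) to 1 (fully open). In form: [[[dx, dy, dz], [ax, ay, az], gripper], ...]. A call has exactly 8 rows; each row shifts and turns the commanded pose from where the row before left it, along the tool's axes as they then stand; what a row does not reach is not made up. The controller multiplies each number of a shift by 20 cm and each number of a turn by 2 rad. A row lasts 1/10 s, in which the tool goes at most 50 mm and 8.59 degrees, less where a joint would pass 70% of its speed; a pose out of reach is approached as far as the arm can. A call with a number of a shift or a turn outside -1 to 1 is refused whole. A call with a gripper value outside its range is refused whole. The fingers move at their own pace and stop on an object; "squeeze" is the grip in N (left out, the last holds). Time passes only in rows, so rows that do not move let the fingers close, or fill a call up. It gives the time, the measured TCP pose, the force, the opening and the grip force at its end, in the units of the state.
- env.state(): the state, without advancing time (a new reading comes with each control period).
- env.snapshot(name): name is "side" or "top" or "wrist"; returns a dict with "img" (384x512x3 uint8, red, green, blue), "depth" (384x512 float32, m along the optical axis (not along the pixel's ray), 0 where there is no reading), "camera_matrix" (3x3 intrinsics, pixels), "k1" (the pictures are not rectified: a ray, as slopes to the right and down, at radius r is drawn at 1 + k1 r^2 times it, then the intrinsics apply), "T" (4x4, takes a point from camera to world coordinates); the wrist camera has in their place "mount" (4x4, takes a point from camera to tool coordinates, whose origin is the TCP and whose axes are the flange's). Camera axes: x right, y down, z forward; pixel columns grow to the right and rows downward; lengths in m; the calibration is good to about 2 mm. A picture is of the moment at which its call begins: read the wrist's pose just before it.
- env.close_job(): hands the job in; it is judged then, once.
The state is a dict: "time_s": time; "q": joint angles; "qd": joint speeds; "effort": joint torques, N m; "ee_pos": TCP position; "orientation": TCP orientation; "contact_force": force on the tool from outside, world axes, zero at the start; "torque": the same for the moment, N m; "finger_gap": finger opening in m; "grip_force": force on a finger pad.
Only numpy, scipy, OpenCV 4.12 (cv2) and the standard library are available. Lean on these libraries where they do the work, as an engineer would, in place of code of your own. Each camera call takes 0.05 s, during which the arm holds its last target. There are 200 camera calls.

## Working session

There is one attempt and no reset: what is moved stays moved. The work goes in short steps, Python scripts to look and compute and a tool call to move; the robot and the scene stay as the last step left them, time stands still between calls to the robot, and variables do not carry over. Pictures are saved under pics/ and viewed, at most 10 in all, crops included, and the job is handed in when it is done.

Besides the shell and the picture viewer there is one more tool, called after "Call:" as name([rows], argument=value, ...), one row to a line, values as JSON. send_rows: Moves the arm, as the interface text tells. Shifts and turns lie within -1 to 1; 1 stands for 20 cm of shift or 2 rad of turn. Its arguments: {"type":"object","properties":{"deltas":{"type":"array","items":{"type":"array"}},"squeeze":{"type":"number"}},"required":["deltas"]}

```bash
ls; mkdir -p pics; cat > h.py <<'E'
import numpy as np, cv2
from plant import env
def snap(n):
    st=env.state(); s=env.snapshot(n)
    if 'T' not in s:
        W=np.eye(4); W[:3,:3]=np.array(st['orientation']); W[:3,3]=st['ee_pos']; s['T']=W@s['mount']
    return s
def rays(s,uv):
    K=s['camera_matrix']; uv=np.atleast_2d(np.array(uv,float))
    d=cv2.undistortPoints(uv[:,None],K,np.array([s['k1'],0,0,0,0.]))[:,0]
    return np.c_[d,np.ones(len(d))]@s['T'][:3,:3].T, s['T'][:3,3]
def onplane(s,uv,z):
    r,o=rays(s,uv); return o+r*((z-o[2])/r[:,2])[:,None]
def proj(s,P):
    T=np.linalg.inv(s['T']); p=np.atleast_2d(P)@T[:3,:3].T+T[:3,3]
    uv,_=cv2.projectPoints(p,np.zeros(3),np.zeros(3),s['camera_matrix'],np.array([s['k1'],0,0,0,0.])); return uv[:,0]
def save(n,img,sc=1):
    cv2.imwrite('pics/'+n+'.png',cv2.resize(img[...,::-1],None,fx=sc,fy=sc,interpolation=cv2.INTER_CUBIC))
E
python3 - <<'E'
from h import *
a=snap('top');b=snap('side')
save('top',a['img'],1.5)
save('side',b['img'],1.5)
print(env.state()); print(a['T'],b['T'],a['camera_matrix'],env.snapshot('wrist')['mount'])
E
```

```text
pics
{'time_s': 0.1, 'q': array([-1.49812044e+00,  2.45741540e-01,  1.55887482e+00,  1.66711957e-05,
        1.33871539e+00, -1.74096151e-01]), 'qd': array([ 0.00032468, -0.00272359, -0.0031292 ,  0.00043882, -0.00234852,
        0.00217349]), 'effort': array([-2.64114778e-04, -4.16914558e+01, -3.15525985e+01,  6.87083811e-02,
        3.10086866e-02, -4.38674044e-05]), 'ee_pos': array([ 0.15875317, -0.62978337,  0.21846656]), 'orientation': array([[ 9.69706940e-01,  2.44271241e-01, -1.10097335e-04],
       [ 2.44271059e-01, -9.69705438e-01,  1.73567820e-03],
       [ 3.17214283e-04, -1.70999279e-03, -9.99998488e-01]]), 'contact_force': array([ 0.32564687, -0.05359539,  0.16346627]), 'torque': array([-0.02169841,  0.0435509 ,  0.05285159]), 'grip_force': 0.0, 'finger_gap': 0.09380210581301057}
[[-0.02067035 -0.99700378  0.07453989  0.4165048 ]
 [-0.99977849  0.02090822  0.00241215 -0.03390795]
 [-0.00396342 -0.07447352 -0.99721512  1.33104746]
 [ 0.          0.          0.          1.        ]] [[-0.93044181 -0.26416765  0.2539557   0.10480928]
 [-0.36636275  0.68481863 -0.62992204  0.9584142 ]
 [-0.00750857 -0.67914571 -0.73396507  1.26114136]
 [ 0.          0.          0.          1.        ]] [[372.20769469   0.         259.09502946]
 [  0.         372.20769469 183.00225047]
 [  0.           0.           1.        ]] [[ 2.90281348e-04 -9.74024643e-01 -2.26441846e-01  6.47886386e-02]
 [ 9.99999775e-01  1.45848681e-04  6.54565736e-04 -5.61457947e-04]
 [-6.04536913e-04 -2.26441985e-01  9.74024467e-01 -1.65026708e-01]
 [ 0.00000000e+00  0.00000000e+00  0.00000000e+00  1.00000000e+00]]
```

View pics/top.png

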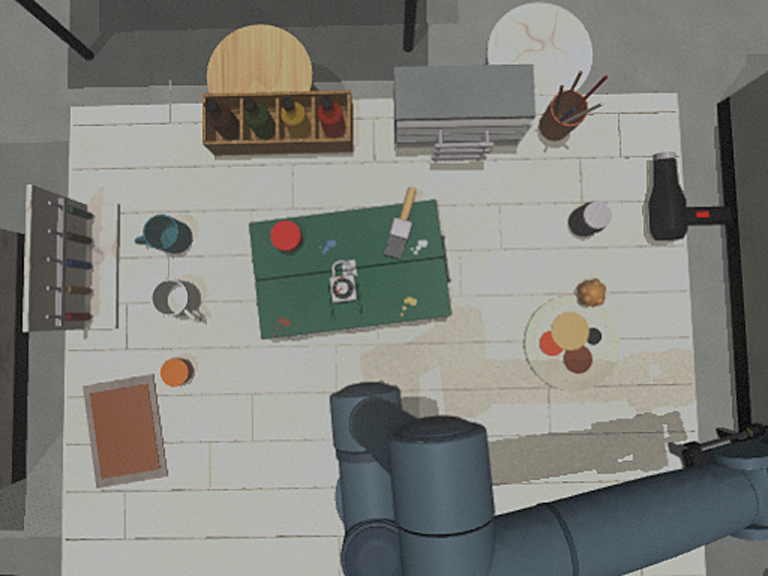

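View pics/side.png

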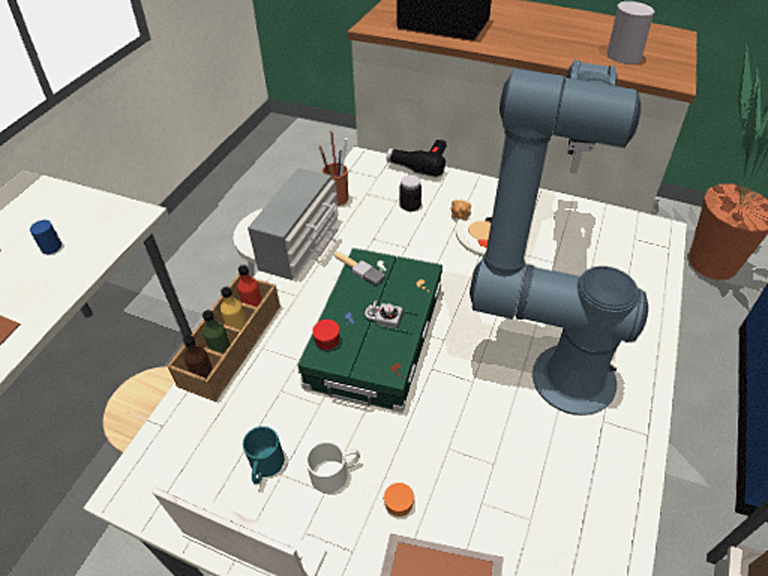

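The top view shows the case centred near (350,270), with the lock at (343,287), the red pot at (285,235) and the brush at (400,228). I'll fit the case and lock next.

```bash
python3 - <<'E'
from h import *
a=snap('top'); im=a['img']; hsv=cv2.cvtColor(im,cv2.COLOR_RGB2HSV)
m=cv2.inRange(hsv,(60,60,20),(90,255,140)); m[:120]=0; m[240:]=0; m[:,:150]=0; m[:,320:]=0
m=cv2.morphologyEx(m,cv2.MORPH_CLOSE,np.ones((9,9)))
c=max(cv2.findContours(m,0,2)[0],key=cv2.contourArea)
P=onplane(a,c[:,0].astype(float),0.11)
r=cv2.minAreaRect((P[:,:2]*1000).astype(np.float32)); print('case',r)
print('knob',onplane(a,[343/1.5,288/1.5],0.15))
for n,uv,z in [('pot',(285/1.5,235/1.5),.155),('brush',(395/1.5,243/1.5),.12)]: print(n,onplane(a,uv,z))
E
```

```text
case ((523.375732421875, 55.46589660644531), (256.1614990234375, 417.32855224609375), 5.921385288238525)
knob [[0.47814825 0.06621035 0.15      ]]
pot [[0.59325024 0.1875382  0.155     ]]
brush [[ 0.57573    -0.04628928  0.12      ]]
```

Call:
send_rows([
  [[0.12, -0.15, -0.02], [0, 0, 0], 1],
  [[0.12, -0.15, -0.02], [0, 0, 0], 1],
  [[0.12, -0.15, -0.02], [0, 0, 0], 1],
  [[0.12, -0.15, -0.02], [0, 0, 0], 1],
  [[0.12, -0.15, -0.02], [0, 0, 0], 1],
  [[0.12, -0.15, -0.02], [0, 0, 0], 1],
  [[0.12, -0.15, -0.02], [0, 0, 0], 1],
  [[0.12, -0.15, -0.02], [0, 0, 0], 1],
])

```text
time_s: 1.0
ee_pos: [0.2867, -0.3491, 0.2515]
orientation: [[0.97, 0.244, 0.0], [0.244, -0.97, 0.0], [0.0, -0.0, -1.0]]
contact_force: [0.9, 0.6, 0.6]
finger_gap: 0.0939
grip_force: 0.0
```

Call:
send_rows([
  [[0.12, -0.15, 0], [0, 0, 0], 1],
  [[0.12, -0.15, 0], [0, 0, 0], 1],
  [[0.12, -0.15, 0], [0, 0, 0], 1],
  [[0.12, -0.15, 0], [0, 0, 0], 1],
  [[0.12, -0.15, 0], [0, 0, 0], 1],
  [[0.12, -0.15, 0], [0, 0, 0], 1],
  [[0.12, -0.15, 0], [0, 0, 0], 1],
  [[0.12, -0.15, 0], [0, 0, 0], 1],
])

```text
time_s: 1.8
ee_pos: [0.4142, -0.0694, 0.2515]
orientation: [[0.97, 0.244, 0.001], [0.244, -0.97, -0.0], [0.0, 0.0, -1.0]]
contact_force: [0.7, -0.4, -0.4]
finger_gap: 0.0944
grip_force: 0.0
```

Call:
send_rows([
  [[0.12, -0.15, 0], [0, 0, 0], 1],
  [[0.12, -0.15, 0], [0, 0, 0], 1],
  [[0.12, -0.15, 0], [0, 0, 0], 1],
  [[0.12, -0.15, 0], [0, 0, 0], 1],
  [[0, 0, 0], [0, 0, -0.07], 1],
  [[0, 0, 0], [0, 0, -0.07], 1],
  [[0, 0, 0], [0, 0, -0.07], 1],
  [[0, 0, 0], [0, 0, 0], 1],
])

```text
time_s: 2.6
ee_pos: [0.4775, 0.069, 0.2512]
orientation: [[0.786, 0.619, -0.0], [0.619, -0.786, 0.0], [-0.0, -0.0, -1.0]]
contact_force: [0.1, 0.4, 0.1]
finger_gap: 0.094
grip_force: 0.0
```

```bash
python3 - <<'E'
from h import *
s=snap('wrist'); save('w1',s['img'],1.5); st=env.state(); print(st['time_s'],st['ee_pos'],st['orientation'],st['q'])
print(proj(s,[[.479,.068,.147],[.523,.0555,.123]])*1.5)
E
```

```text
2.65 [0.47754303 0.06882312 0.25130585] [[ 7.87493787e-01  6.16322534e-01 -2.64225699e-04]
 [ 6.16322556e-01 -7.87493814e-01  1.47699074e-06]
 [-2.07165801e-04 -1.64011379e-04 -9.99999965e-01]] [-9.24046005e-02 -1.86930883e-01  1.94080199e+00 -2.32984849e-05
  1.38798478e+00  8.14331651e-01]
[[390.71693881 291.31123149]
 [444.29371269 245.27798107]]
```

View pics/w1.png

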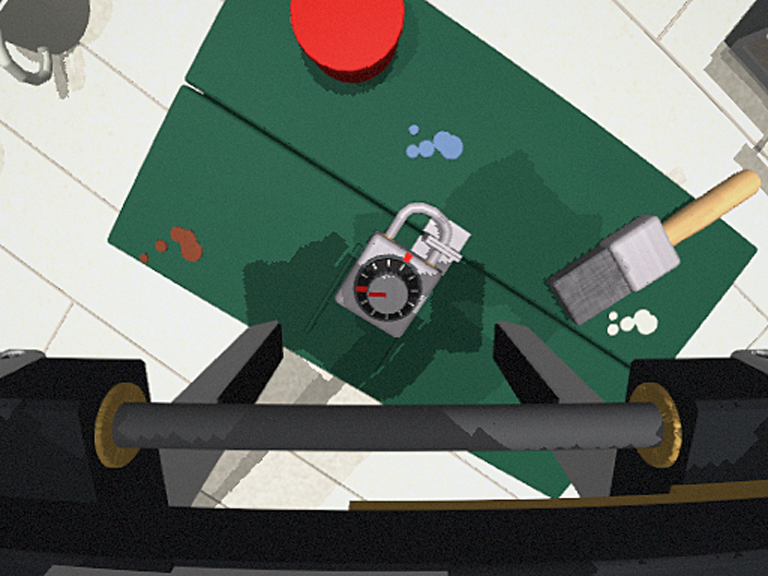

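The wrist view shows the dial disc at (388,287), the stripe at (365,291), the dab at (407,257), the tabs at (440,248) and the lock straight between its ribs. Next I'll measure precisely.

```bash
cat > meas.py <<'E'
from h import *
def meas(k0=(.478,.068),R=.03):
    s=snap('wrist'); hsv=cv2.cvtColor(s['img'],cv2.COLOR_RGB2HSV)
    m=cv2.inRange(hsv,(0,130,90),(8,255,255))|cv2.inRange(hsv,(172,130,90),(180,255,255))
    v,u=np.nonzero(m); P=onplane(s,np.c_[u,v],.138); k=np.hypot(*(P[:,:2]-k0).T)<R+.012
    n,l=cv2.connectedComponents(((m>0)).astype(np.uint8)); L=l[v,u]
    for i in np.unique(L[k]):
        q=P[(L==i)]; print('red',len(q),q[:,:2].mean(0).round(4),'ext',np.ptp(q[:,:2],axis=0).round(4))
    # disc: dark low pixels near
    d=cv2.inRange(hsv,(0,0,0),(180,90,75)); d=cv2.morphologyEx(d,cv2.MORPH_CLOSE,np.ones((3,3)))
    return s,m,P[k],L[k]
E
python3 - <<'E'
from meas import *
s,m,P,L=meas()
cu,cv_=387/1.5,288/1.5
big=s['img'][150:230,200:320]; save('w1c',big,6)
st=env.state();
# case yaw from seam/lid outline in top + wrist: seam by two points
a=np.array([[195,90],[630,365]])/1.5; Q=onplane(s,a,.11); d=Q[0]-Q[1]; print('seam',Q.round(4),np.arctan2(-d[0],d[1]))
E
```

```text
red 25 [0.5022 0.0726] ext [0.0055 0.004 ]
red 28 [0.4667 0.0833] ext [0.006  0.0068]
red 33 [0.4701 0.0728] ext [0.0078 0.0092]
seam [[ 0.5009  0.2539  0.11  ]
 [ 0.5414 -0.123   0.11  ]] 0.10708812695340496
```

View pics/w1c.png

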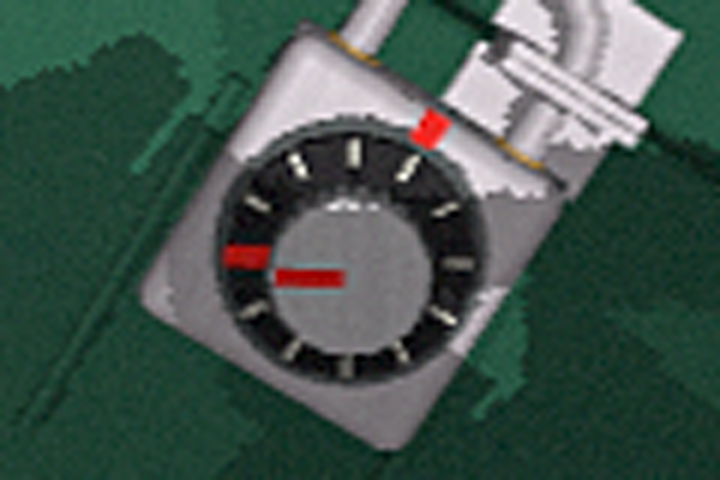

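The crop shows the disc centre at (352,255), the knob top at (353,278), and the stripe four ticks anticlockwise of the dab, so the dial stands at 2.09 rad.

```bash
python3 - <<'E'
from meas import *
s=snap('wrist')
f=lambda x,y:[200+x/6-.4,150+y/6-.4]
print('disc',onplane(s,f(352,255),.140)); print('knobtop',onplane(s,f(353,278),.154))
d=onplane(s,f(432,130),.136);c=onplane(s,f(352,255),.140);print('dab',d, 'yaw',np.arctan2(*(d-c)[0,[1,0]]))
for x,y in [(303,30),(140,295),(385,450),(565,190)]: print('bodycorner',onplane(s,f(x,y),.134))
print('slot tabs top', onplane(s,[f(505,45),f(645,130)],.136))
E
```

```text
disc [[0.47811172 0.06976374 0.14      ]]
knobtop [[0.47782167 0.0693528  0.154     ]]
dab [[0.50224685 0.07185014 0.136     ]] yaw 0.08623190364826491
bodycorner [[0.50196463 0.09866306 0.134     ]]
bodycorner [[0.44925168 0.09303866 0.134     ]]
bodycorner [[0.45312425 0.04290105 0.134     ]]
bodycorner [[0.5079019  0.04762777 0.134     ]]
slot tabs top [[0.52060172 0.0712159  0.136     ]
 [0.52403914 0.04406244 0.136     ]]
```

Call:
send_rows([
  [[0, 0, 0], [0, 0, -0.074], 1],
  [[0, 0, 0], [0, 0, -0.074], 1],
  [[0, 0, 0], [0, 0, -0.074], 1],
  [[0, 0, 0], [0, 0, -0.074], 1],
  [[0, 0, 0], [0, 0, -0.074], 1],
  [[0, 0, 0], [0, 0, -0.074], 1],
  [[0, 0, 0], [0, 0, -0.074], 1],
  [[0, 0, 0], [0, 0, -0.074], 1],
])

```text
time_s: 3.55
ee_pos: [0.4776, 0.0686, 0.2514]
orientation: [[-0.28, 0.96, 0.0], [0.96, 0.28, 0.0], [-0.0, 0.0, -1.0]]
contact_force: [0.6, -0.4, 0.2]
finger_gap: 0.0939
grip_force: 0.0
```

Call:
send_rows([
  [[0, 0, 0], [0, 0, -0.074], 1],
  [[0, 0, 0], [0, 0, -0.074], 1],
  [[0, 0, 0], [0, 0, -0.074], 1],
  [[0, 0, 0], [0, 0, -0.074], 1],
  [[0, 0, 0], [0, 0, -0.074], 1],
  [[0, 0, 0], [0, 0, -0.074], 1],
  [[0, 0, 0], [0, 0, -0.074], 1],
  [[0, 0, 0], [0, 0, -0.074], 1],
])

```text
time_s: 4.35
ee_pos: [0.4777, 0.0686, 0.2515]
orientation: [[-0.995, 0.103, 0.0], [0.103, 0.995, 0.0], [-0.0, 0.0, -1.0]]
contact_force: [-0.6, 0.2, -0.3]
finger_gap: 0.0938
grip_force: 0.0
```

Call:
send_rows([
  [[0, 0, 0], [0, 0, -0.074], 1],
  [[0, 0, 0], [0, 0, -0.074], 1],
  [[0, 0, 0], [0, 0, -0.074], 1],
  [[0, 0, 0], [0, 0, -0.074], 1],
  [[0, 0, 0], [0, 0, -0.074], 0.6],
  [[0, 0, 0.1], [0, 0, 0], 0.6],
  [[0, 0, 0.1], [0, 0, 0], 0.6],
  [[0, 0, 0], [0, 0, 0], 0.6],
])

```text
time_s: 5.15
ee_pos: [0.4758, 0.0688, 0.2087]
orientation: [[-0.807, -0.59, -0.005], [-0.59, 0.807, 0.001], [0.004, 0.004, -1.0]]
contact_force: [0.1, 0.2, 0.5]
finger_gap: 0.0654
grip_force: 0.0
```

```bash
python3 - <<'E'
from h import *
st=env.state();R=st['orientation'];print(st['ee_pos'],st['q'],np.arctan2(R[1,0],R[0,0]))
print(R.T@(np.array([.478,.0695,.1565])-st['ee_pos']))
E
```

```text
[0.47583132 0.06882602 0.20873274] [-9.27831870e-02 -1.49004589e-01  1.98672325e+00  6.15175984e-05
  1.30938920e+00 -2.29494641e+00] -2.5102342547764867
[-0.00236214 -0.00092913  0.05222043]
```

Call:
send_rows([
  [[-0.004, 0.003, 0.07], [0, 0, 0], 0.6],
  [[0, 0, 0.07], [0, 0, 0], 0.6],
  [[0, 0, 0.07], [0, 0, 0], 0.6],
  [[0, 0, 0.04], [0, 0, 0], 0.6],
  [[0, 0, 0.02], [0, 0, 0], 0.6],
  [[0, 0, 0.005], [0, 0, 0], 0.6],
  [[0, 0, 0], [0, 0, 0], 0.6],
  [[0, 0, 0], [0, 0, 0], 0.6],
])

```text
time_s: 5.95
ee_pos: [0.4784, 0.0697, 0.157]
orientation: [[-0.806, -0.592, 0.001], [-0.592, 0.806, -0.0], [-0.001, -0.001, -1.0]]
contact_force: [0.5, 0.2, 0.8]
finger_gap: 0.0569
grip_force: 0.0
```

Call:
send_rows([
  [[0, 0, 0], [0, 0, 0], 0],
  [[0, 0, 0], [0, 0, 0], 0],
  [[0, 0, 0], [0, 0, 0], 0],
  [[0, 0, 0], [0, 0, 0], 0],
  [[0, 0, 0], [0, 0, 0], 0],
  [[0, 0, 0], [0, 0, 0], 0],
  [[0, 0, 0], [0, 0, 0], 0],
  [[0, 0, 0], [0, 0, 0], 0],
], squeeze=35)

```text
time_s: 6.75
ee_pos: [0.478, 0.0697, 0.1565]
orientation: [[-0.806, -0.592, 0.0], [-0.592, 0.806, -0.0], [-0.0, -0.0, -1.0]]
contact_force: [-0.8, -0.4, 0.8]
finger_gap: 0.0253
grip_force: 35.0
```

Call:
send_rows([
  [[0, 0, 0], [0, 0, 0.065], 0],
  [[0, 0, 0], [0, 0, 0.065], 0],
  [[0, 0, 0], [0, 0, 0.065], 0],
  [[0, 0, 0], [0, 0, 0.065], 0],
  [[0, 0, 0], [0, 0, 0.065], 0],
  [[0, 0, 0], [0, 0, 0.065], 0],
  [[0, 0, 0], [0, 0, 0.065], 0],
  [[0, 0, 0], [0, 0, 0.065], 0],
])

```text
time_s: 7.55
ee_pos: [0.478, 0.0695, 0.1565]
orientation: [[-0.916, 0.401, 0.0], [0.401, 0.916, -0.001], [-0.0, -0.001, -1.0]]
contact_force: [-0.5, -1.2, 0.6]
finger_gap: 0.0249
grip_force: 35.0
```

Call:
send_rows([
  [[0, 0, 0], [0, 0, 0.066], 0],
  [[0, 0, 0], [0, 0, 0.066], 0],
  [[0, 0, 0], [0, 0, 0.066], 0],
  [[0, 0, 0], [0, 0, 0.066], 0],
  [[0, 0, 0], [0, 0, 0.066], 0],
  [[0, 0, 0], [0, 0, 0.066], 0],
  [[0, 0, 0], [0, 0, 0.066], 0],
  [[0, 0, 0], [0, 0, 0.066], 0],
])

```text
time_s: 8.35
ee_pos: [0.4779, 0.0693, 0.1565]
orientation: [[-0.103, 0.995, -0.0], [0.995, 0.103, -0.001], [-0.001, -0.0, -1.0]]
contact_force: [0.2, -2.2, 1.4]
finger_gap: 0.025
grip_force: 35.0
```

Call:
send_rows([
  [[0, 0, 0], [0, 0, 0], 0],
  [[0, 0, 0], [0, 0, 0], 0],
  [[0, 0, 0], [0, 0, 0], 0.4],
  [[0, 0, 0], [0, 0, 0], 0.4],
  [[0, 0, 0], [0, 0, 0], 0.4],
  [[0, 0, 0], [0, 0, 0], 0.4],
  [[0, 0, 0], [0, 0, 0], 0.4],
  [[0, 0, 0], [0, 0, 0], 0.4],
])

```text
time_s: 9.15
ee_pos: [0.4779, 0.0698, 0.1564]
orientation: [[-0.108, 0.994, -0.0], [0.994, 0.108, 0.0], [0.0, -0.0, -1.0]]
contact_force: [0.7, 0.3, 0.4]
finger_gap: 0.0376
grip_force: 0.0
```

```bash
python3 - <<'E'
from h import *
s=snap('wrist'); p=proj(s,[.478,.0695,.14])[0].astype(int); print(p, env.state()['finger_gap'])
save('w2',s['img'][max(p[1]-60,0):p[1]+60,p[0]-80:p[0]+80],5)
E
```

```text
[259 226] 0.03756982791782955
```

View pics/w2.png

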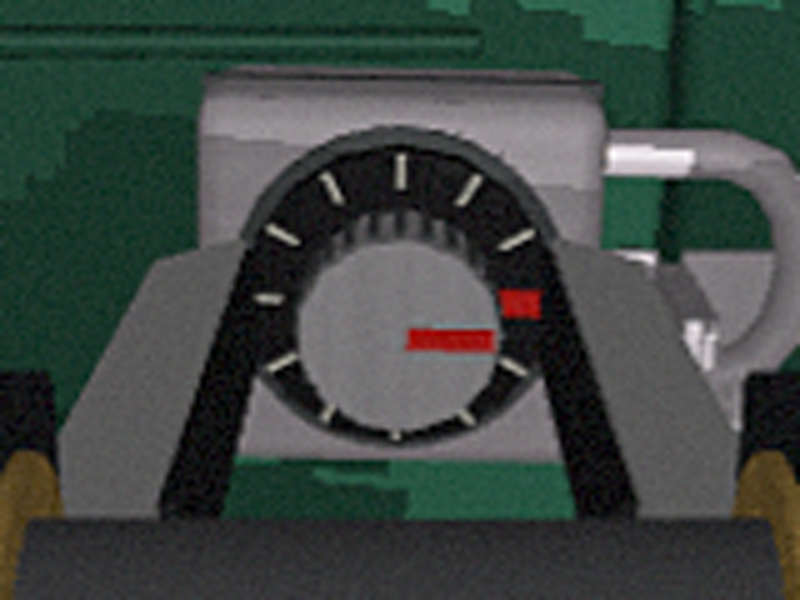

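The stripe at (520,303) points straight at the lock's +x, so the dial is at 0. Regrip and pull.

Call:
send_rows([
  [[0, 0, 0], [0, 0, 0], 0],
  [[0, 0, 0], [0, 0, 0], 0],
  [[0, 0, 0], [0, 0, 0], 0],
  [[0, 0, 0], [0, 0, 0], 0],
  [[0, 0, 0], [0, 0, 0], 0],
  [[0, 0, 0], [0, 0, 0], 0],
  [[0, 0, 0], [0, 0, 0], 0],
  [[0, 0, 0], [0, 0, 0], 0],
], squeeze=50)

```text
time_s: 10.0
ee_pos: [0.478, 0.0697, 0.1564]
orientation: [[-0.108, 0.994, 0.0], [0.994, 0.108, 0.0], [0.0, 0.0, -1.0]]
contact_force: [1.2, 0.2, -0.2]
finger_gap: 0.0243
grip_force: 50.0
```

Call:
send_rows([
  [[0, -0.018, 0], [0, 0, 0], 0],
  [[0, -0.018, 0], [0, 0, 0], 0],
  [[0, -0.018, 0], [0, 0, 0], 0],
  [[0, -0.018, 0], [0, 0, 0], 0],
  [[0, -0.018, 0], [0, 0, 0], 0],
  [[0, -0.018, 0], [0, 0, 0], 0],
  [[0, -0.018, 0], [0, 0, 0], 0],
  [[0, 0, 0], [0, 0, 0], 0],
])

```text
time_s: 10.8
ee_pos: [0.4524, 0.0669, 0.1565]
orientation: [[-0.108, 0.994, -0.001], [0.994, 0.108, -0.0], [-0.0, -0.001, -1.0]]
contact_force: [2.2, 0.5, -1.1]
finger_gap: 0.0247
grip_force: 50.0
```

Call:
send_rows([
  [[0, -0.01, 0], [0, 0, 0], 0],
  [[0, -0.01, 0], [0, 0, 0], 0],
  [[0, -0.005, 0], [0, 0, 0], 0],
  [[0, 0, 0], [0, 0, 0], 0],
  [[0, 0, 0], [0, 0, 0], 0],
  [[0, 0, 0], [0, 0, 0], 0],
  [[0, 0, 0], [0, 0, 0], 0],
  [[0, 0, 0], [0, 0, 0], 0],
])

```text
time_s: 11.6
ee_pos: [0.4479, 0.0665, 0.1565]
orientation: [[-0.108, 0.994, -0.0], [0.994, 0.108, 0.0], [0.0, -0.0, -1.0]]
contact_force: [3.7, 0.5, -1.6]
finger_gap: 0.0246
grip_force: 50.0
```

Call:
send_rows([
  [[0, -0.005, 0], [0, 0, 0], 0],
  [[0, 0, 0], [0, 0, 0], 0],
  [[0, -0.005, 0], [0, 0, 0], 0],
  [[0, 0, 0], [0, 0, 0], 0],
  [[0, 0, 0], [0, 0, 0], 0],
  [[0, 0, 0], [0, 0, 0], 0],
  [[0, 0, 0], [0, 0, 0], 0],
  [[0, 0, 0], [0, 0, 0], 0],
])

```text
time_s: 12.4
ee_pos: [0.4468, 0.0662, 0.1566]
orientation: [[-0.108, 0.994, 0.003], [0.994, 0.108, 0.0], [-0.0, 0.003, -1.0]]
contact_force: [6.3, 0.2, -4.3]
finger_gap: 0.0245
grip_force: 50.0
```

```bash
python3 - <<'E'
from h import *
s=snap('wrist'); p=proj(s,[.47,.0665,.12])[0].astype(int); print(p, env.state()['contact_force'])
save('w3',s['img'][max(p[1]-60,0):p[1]+60,p[0]-60:p[0]+100],5)
E
```

```text
[289 219] [ 6.78711945  1.1028495  -4.47020432]
```

View pics/w3.png

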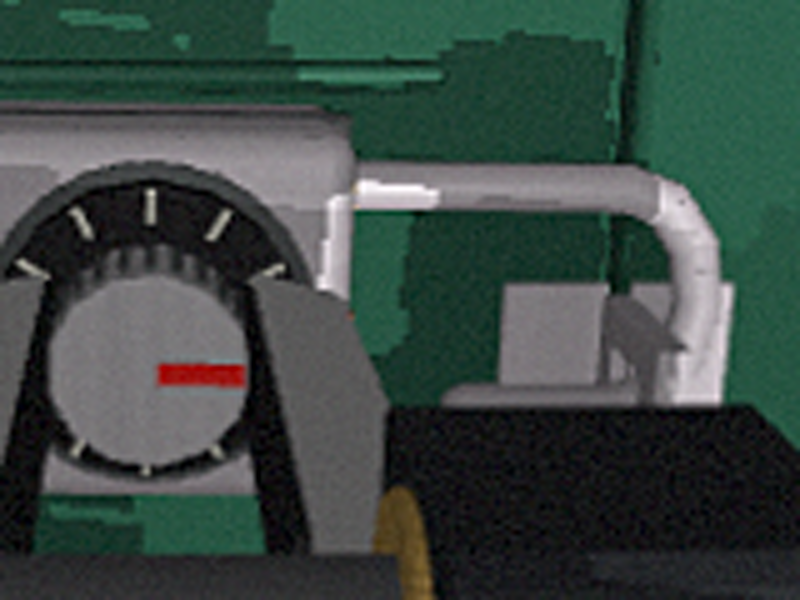

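The shackle is drawn out: the leg end at (445,395) is well clear of the body face at (350,300), and the force is rising at the stop. Push forward until the tabs sit in the gap.

Call:
send_rows([
  [[0, 0.01, 0], [0, 0, 0], 0],
  [[0, 0.035, 0], [0, 0, 0], 0],
  [[0, 0.035, 0], [0, 0, 0], 0],
  [[0, 0.035, 0], [0, 0, 0], 0],
  [[0, 0.035, 0], [0, 0, 0], 0],
  [[0, 0.03, 0], [0, 0, 0], 0],
  [[0, 0.014, 0], [0, 0, 0], 0],
  [[0, 0, 0], [0, 0, 0], 0],
])

```text
time_s: 13.25
ee_pos: [0.4833, 0.0705, 0.1565]
orientation: [[-0.108, 0.994, -0.005], [0.994, 0.108, -0.0], [0.0, -0.005, -1.0]]
contact_force: [-4.6, -0.2, 4.8]
finger_gap: 0.025
grip_force: 50.0
```

```bash
python3 - <<'E'
from h import *
s=snap('wrist'); p=proj(s,[.50,.072,.12])[0].astype(int); print(p, env.state()['contact_force'],env.state()['ee_pos'])
save('w4',s['img'][max(p[1]-60,0):p[1]+60,p[0]-60:p[0]+100],5)
t=snap('side'); q=proj(t,[.51,.06,.13])[0].astype(int); save('s4',t['img'][q[1]-35:q[1]+35,q[0]-45:q[0]+45],8)
E
```

```text
[281 217] [-4.69655907 -0.23895902  5.51999084] [0.48326636 0.07047207 0.15645782]
```

View pics/w4.png

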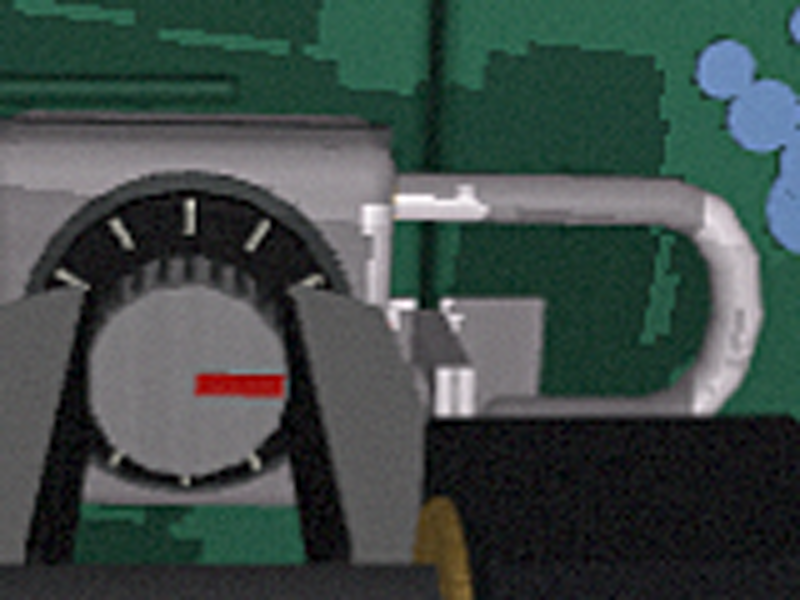

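View pics/s4.png

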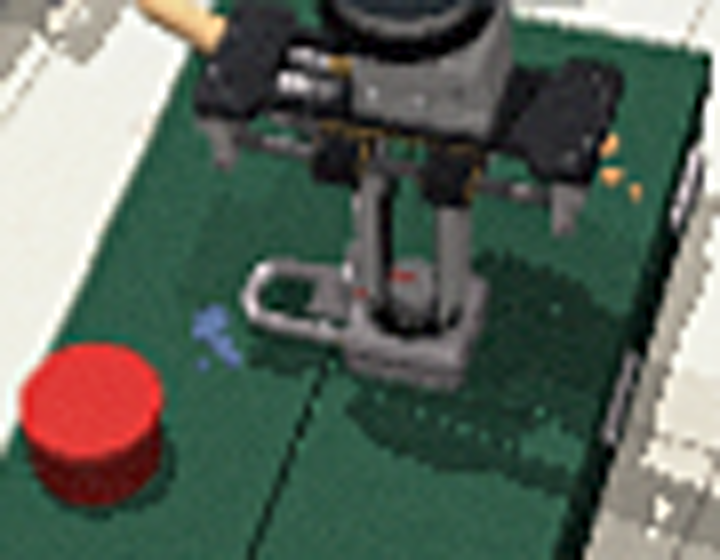

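The tabs' top (437–475, row 390) sits between the body face (about 403) and the leg end (488), centred to within about 1 mm. Lift straight up.

Call:
send_rows([
  [[0, 0, -0.02], [0, 0, 0], 0],
  [[0, 0, -0.03], [0, 0, 0], 0],
  [[0, 0, -0.03], [0, 0, 0], 0],
  [[0, 0, -0.03], [0, 0, 0], 0],
  [[0, 0, -0.03], [0, 0, 0], 0],
  [[0, 0, -0.03], [0, 0, 0], 0],
  [[0, 0, -0.03], [0, 0, 0], 0],
  [[0, 0, 0], [0, 0, 0], 0],
])

```text
time_s: 14.15
ee_pos: [0.4852, 0.0704, 0.1977]
orientation: [[-0.108, 0.994, 0.002], [0.994, 0.108, -0.0], [-0.0, 0.002, -1.0]]
contact_force: [-0.5, -0.0, -4.2]
finger_gap: 0.0244
grip_force: 50.0
```

Free of the tabs (−4.2 N is the lock's weight). Continue the lift.

Call:
send_rows([
  [[0, 0, -0.08], [0, 0, 0], 0],
  [[0, 0, -0.08], [0, 0, 0], 0],
  [[0, 0, -0.08], [0, 0, 0], 0],
  [[0, 0, -0.08], [0, 0, 0], 0],
  [[0, 0, -0.08], [0, 0, 0], 0],
  [[0, 0, -0.04], [0, 0, 0], 0],
  [[0, 0, -0.02], [0, 0, 0], 0],
  [[0, 0, 0], [0, 0, 0], 0],
])

```text
time_s: 14.95
ee_pos: [0.4845, 0.0704, 0.2884]
orientation: [[-0.108, 0.994, 0.0], [0.994, 0.108, 0.0], [-0.0, 0.0, -1.0]]
contact_force: [-0.3, 0.3, -4.4]
finger_gap: 0.0247
grip_force: 50.0
```

Call:
send_rows([
  [[0, 0, 0], [0, 0, 0], 0],
  [[0, 0, 0], [0, 0, 0], 0],
  [[0, 0, 0], [0, 0, 0], 0],
  [[0, 0, 0], [0, 0, 0], 0],
  [[0, 0, 0], [0, 0, 0], 0],
  [[0, 0, 0], [0, 0, 0], 0],
  [[0, 0, 0], [0, 0, 0], 0],
  [[0, 0, 0], [0, 0, 0], 0],
])

```text
time_s: 15.75
ee_pos: [0.4845, 0.0705, 0.2885]
orientation: [[-0.108, 0.994, 0.0], [0.994, 0.108, 0.0], [-0.0, 0.0, -1.0]]
contact_force: [-0.9, 0.2, -3.6]
finger_gap: 0.0243
grip_force: 50.0
```

```bash
python3 - <<'E'
from h import *
s=snap('wrist'); save('w5',s['img'],1.5)
t=snap('side'); q=proj(t,[.5,.07,.25])[0].astype(int); c=t['img'][q[1]-60:q[1]+60,q[0]-60:q[0]+60]; save('s5',c,5)
E
```

```text
(no output)
```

View pics/w5.png

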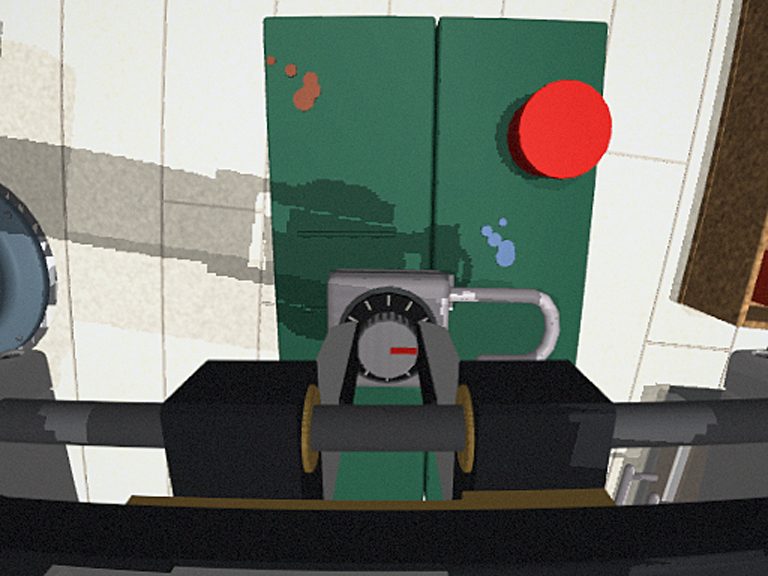

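View pics/s5.png

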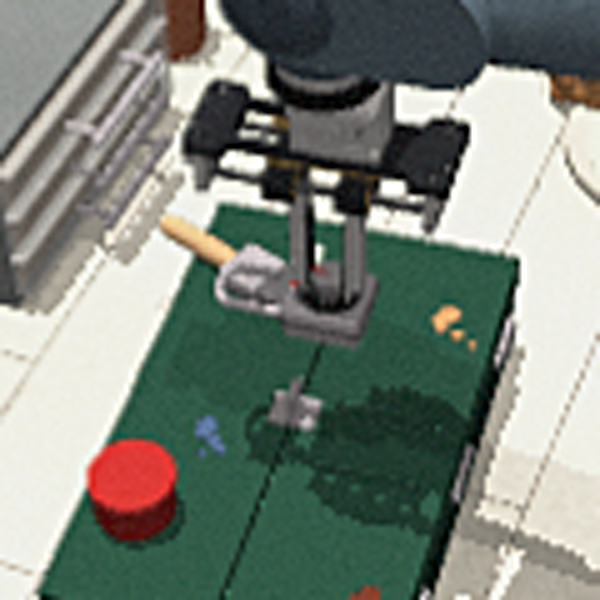

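The lock is level, about 130 mm above the lids, with the shackle open (bow at (550,325), leg end near (480,357)). The tabs are empty, and the pot and brush look in place. I'll hand it in.

```bash
python3 -c "
from plant import env
print(env.close_job())"
```

```text
the job is handed in; nothing more can be done
None
```

The padlock is open and off the case, held still by its knob about 130 mm above the lids with the dial up and the shackle drawn out; the job was handed in at about 16 s, and the hand-in returned no verdict.

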